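# Release the ratchet and send the heating bath home

## Task

Bring the heating-bath carriage on its ratchet slide back fully home against the end stop: lift the glass jar that stands in its way off the slide and stand it upright in the shallow white tray, and flip the pawl lever over before you slide the carriage back without slamming it (never force or click the carriage along with the pawl down). Then flip the pawl back down onto the rack so the ratchet is live again, with the carriage still home, and leave the other things where they stand.

Things in the scene. Friction and masses are not known exactly. Their poses are not given: they have to be found in the camera images.
- slide: Fixed flat aluminium slide bed, 400 (its x) x 165 (its y, -93 to +72) x 12 mm; origin at table level, mid-length. +x is the forward (ratcheting) direction, -x backward. Two steel rails along x at y = +49 and -49 (12 wide, tops z = 30). Rack of saw teeth (12 mm pitch, 8 high, tops z = 38) along x at y = -77. Low block at the +x end, top z = 34.
- end_stop (a point): Middle of the inner (+x) face of the grey end stop block at the slide's -x end, at its top edge: slide x = -185, y = 0, z = 52 mm. The block is 15 mm thick (x) and 110 mm wide (y). Site axes = slide axes.
- carriage (a joint): Position of the carriage in m: 0 = home, against the end stop; grows to slide +x, up to 0.20. It slides with 2.5 N friction plus light damping (12 N s/m) and stays where left. With the pawl down it clicks forward but goes back at most one tooth (12 mm).
- carriage_mid (a point): Middle of the carriage at z = 42 mm (top of its white plate, 110 (x) x 112 (y) mm): slide x = -0.130 + carriage joint, y = 0. It carries a round white heating bath (86 mm diameter, top z = 88 mm, centre 6 mm to -x of this point) and, at its +x end, the push plate; one 0.8 kg piece. Site axes = slide axes.
- push_plate (a point): Middle of the outer (+x) face of the steel push plate that stands upright across the +x end of the carriage: 90 mm wide along slide y, 6 mm thick, from z = 42 to 115 mm; this point is at z = 95 mm. Push it towards slide -x to send the carriage home. Site axes = slide axes.
- pawl (a joint): Pawl angle in rad: 0 = down, toe in the rack (up to 0.35 with the toe on a tooth); 1.22 = flipped over, toe up in the air. Pivots about slide y, 20 mm to +x of the carriage middle, slide y = -77, z = 62 mm. Gravity over-centre: below about 0.5 it falls back down, above about 0.75 it falls over to 1.22 by itself; under 1 N at the bar moves it.
- pawl_bar (a point): Centre of the black cross-bar (18 mm diameter, 34 mm long along slide y) atop the pawl's thumb lever, 75 mm from the pivot. Pawl down: 23 mm to -x of the carriage middle, z = 123 mm. Flipped: 63 mm to +x of it, z = 123 mm; upright between, z = 137 mm. Push the bar to slide +x to flip it over (release), to -x to flip it back down.
- jar: The loose capped glass jar, 44 mm diameter, 80 mm tall, 0.12 kg, standing on the bed (12 mm above the table) between the rails, between the end stop and the carriage. Origin at the centre of its underside, z up.
- tray: Fixed shallow white plastic tray, 160 (x) x 140 (y) x 20 mm high, walls 4 mm, inner floor 4 mm above the table; origin at the centre of its underside. It stands to the left or the right of the slide.
- vial: Small amber vial, 30 mm diameter, 55 mm tall, standing somewhere in the tray (it stays there). Origin at the centre of its underside.
- tube_rack: Fixed white tube rack, 150 x 120 mm, 79 mm high, on the other side from the tray. Origin at the centre of its underside.
- amber_bottle: Bystander: amber bottle, 68 mm diameter, 140 mm tall, on the table beyond the rack side of the slide. Origin at its underside.
- wash_bottle: Bystander: white bottle, 60 mm diameter, 150 mm tall, beyond the rack side of the slide. Origin at its underside.
- small_bottle: Bystander: small glass bottle, 48 mm diameter, 100 mm tall, beyond the rack side of the slide. Origin at its underside.
- beaker: Bystander: glass beaker, 68 mm diameter, 85 mm tall, on the robot's side of the slide. Origin at its underside.
- flask_ring: Bystander: cork flask ring, 90 mm diameter, 24 mm high, lying on the robot's side of the slide. Origin at its underside.
There are look-alikes about, which are no part of the job. Leave any blue look-alike of the jar alone. There is more than one size of the tray; the job needs the largest.

How it is judged:
On the way, in this order (a step that is already met when the one before it is completed fails the run):
1. the pawl is flipped over while the carriage is still out (value of joint pawl above 0.9 rad and value of joint carriage above 0.09 m), for 0.2 s.
2. the carriage is home with the pawl still flipped over (value of joint carriage below 0.006 m and value of joint pawl above 0.9 rad), for 0.2 s.
At the end, for the whole second after the job is handed in: The carriage is within 6 mm of the end stop, the pawl is down on the rack (angle under 0.40 rad), and the jar stands upright (within 7 degrees) and at rest on the floor of the tray (value of joint carriage below 0.006 m and value of joint pawl below 0.4 rad and x of jar in the frame of tray between -0.078 and 0.078 m and y of jar in the frame of tray between -0.068 and 0.068 m and z of jar in the frame of tray below 0.012 m and angle between jar's own z axis and vertical below 0.12 rad and linear speed of jar below 0.02 m/s); the robot touches nothing.
It fails at once if the carriage is forced back or clicked along with the pawl down (more than 20 mm) (distance of push_plate from where it was at the start of the episode above 0.02 m and value of joint pawl below 0.5 rad and value of joint carriage above 0.012 m).
It fails at once if the carriage is slammed back (over 0.35 m/s) (velocity of joint carriage below -0.35 m/s).
It fails at once if the jar is tipped over (beyond 45 degrees) (angle between jar's own z axis and vertical above 0.8 rad).
It fails at once if another thing is pushed more than 30 mm or tipped (distance of any of amber_bottle, wash_bottle, small_bottle, beaker, flask_ring, vial from where it was at the start of the episode above 0.03 m or angle between any of amber_bottle, wash_bottle, small_bottle, beaker, flask_ring, vial's own z axis and vertical above 0.5 rad).
It also fails if it takes over 67 s, if anything falls off the work surface, if the arm or the gripper's body presses on something with over 40 N, if the wrist force passes 120 N, or if a joint passes its speed limit or range.

## Robot

A 7-joint arm with a two-finger parallel gripper is mounted at the origin on the work surface. World frame = base frame: x ahead of the robot, y to its left, z up, the work surface at z = 0. Lengths are in m, angles in rad, forces in N, time in s.
With the tool pointing down it reaches from about 0.425 to 0.925 m from the base axis. Payload 6.8 kg.
Tool frame: the origin (TCP) lies on the centre line of the jaws, within the pads' length; the fingertips stand 8 mm ahead of it and the grasp point (between the pads) lies 11 mm behind it (r.finger_overhang is the distance from the TCP to the fingertips, in m); x points along the fingers, z is the direction in which the jaws open and shut, and the axes are right-handed (so a half turn about x gives the same grasp; the last joint's range is limited). The gripper opens to 85 mm and grips with 20 to 120 N. Pads are 22 mm wide; open, the fingers measure 114 mm over their backs; the gripper's body (76 mm by 85 mm) begins 54 mm behind the grasp point. The pads swing forward as they close: fully open they stand 13 mm farther back than shut.
Start: joints at [-1.308, 0.477, 0.022, 1.555, -0.011, 1.109, -0.083], TCP at [0.245, 0.629, 0.239] pointing down, gripper open.
Joint ranges: [-2.96, 2.96], [-0.34, 2.1], [-1.41, 1.46], [0.24, 2.44], [-1.37, 4.51], [0.17, 1.92], [-2.96, 2.96]. Speed limits (rad/s): [2.39, 2.39, 3.14, 3.14, 3.14, 3.14, 3.14].

## Interface

Orientations are given as a rotation vector (axis times angle).
In Python, from bench import r gives the robot as it stands. The module is installed in compiled form; this text tells all that it offers.
- The arm moves only by the tool play_rows, never from a script. Its argument "plan" is a list of rows, each a list of 5 numbers: the opening, from -1 (shut) to 1 (fully open), then the shift along the world's x, y, z in m, then the turn about the world's z in rad. A call has 1 to 10 rows; each row is the pose to reach, as a shift and turn from the pose commanded when the call began; what a row does not reach only later rows make up. A row lasts 1/10 s, in which the tool goes at most 50 mm and 8.59 degrees, less where a joint would pass 70% of its speed; a pose out of reach is approached as far as the arm can. A call with a gripper value outside its range is refused whole. The fingers move at their own pace and stop on an object; "force" is the grip in N (left out, the last holds). Time passes only in rows, so rows that repeat a pose let the fingers close. It gives the time, the measured TCP pose, the force and the opening at its end, in the units of the state.
- r.get_obs(): the state, without advancing time (a new reading comes with each control period).
- r.grab_frame(name): name is "scene" or "top" or "wrist"; returns a dict with "pixels" (420x560x3 uint8, blue, green, red), "z_map" (420x560 float32, m along the optical axis (not along the pixel's ray), 0 where there is no reading), "vfov" (degrees; the focal length in pixels is half the picture's height over the tangent of half this angle, whatever the lens; pixels are square), "cx", "cy" (the principal point, pixels), "D" ([k1, k2, p1, p2, k3] as OpenCV has them; the pictures are not rectified), "R" (3x3) and "t" (3): a world point X has camera coordinates R X + t; the wrist camera has in their place "tool_from_camera" (4x4, takes a point from camera to tool coordinates, whose origin is the TCP and whose axes are the tool frame's). Camera axes: x right, y down, z forward; pixel columns grow to the right and rows downward; lengths in m; the calibration is good to about 2 mm. A picture is of the moment at which its call begins: read the wrist's pose just before it.
- r.hand_in(): hands the job in, once; it reports no verdict.
Trained networks look in a picture, given as the dict that the camera call returned (one of the last four; its "shot" number tells which), for a name from the list of things; names that differ only in an ending like _2 or _b are one class to them, and where a whole thing is asked for, a point or a joint stands for the part that bears it (a point fixed in the world has none). Each returns a list of dicts, best first, with "conf" (0 to 1); they miss things now and then, are a little off and sometimes report something else, mostly with a low value. They report only what shows in the picture. A call takes as long as a camera call. They do not tell look-alikes from the thing itself.
- r.outline_of(picture, label): "mask" (420x560 bool, what is visible of it) and "bbox" ([left, top, right, bottom] as shares, 0 to 1, of the picture: columns of its width, rows of its height, round what is visible of it).
- r.pinpoint(picture, label): "position" ([column, row] as shares, 0 to 1, of the picture: columns of its width, rows of its height: a listed point, or the origin of a listed thing).
The state is a dict: "clock": time; "joints": joint angles; "qvel": joint speeds; "tau": joint torques, N m; "tcp_pos": TCP position; "orientation": TCP orientation; "contact_force": force on the tool from outside, world axes, zero at the start; "moment": the same for the moment, N m; "grip_width": finger opening in m.
Only numpy, scipy, OpenCV 4.12 (cv2) and the standard library are available. Lean on these libraries where they do the work, as an engineer would, in place of code of your own. Each camera call takes 0.05 s, during which the arm holds its last target.

## Working session

There is one attempt and no reset: what is moved stays moved. The work goes in short steps, Python scripts to look and compute and a tool call to move; the robot and the scene stay as the last step left them, time stands still between calls to the robot, and variables do not carry over. Pictures are saved under pics/ and viewed, and the job is handed in when it is done.

Besides the shell and the picture viewer there is one more tool, called as name([rows], argument=value, ...), one row to a line, values as JSON. play_rows: Moves the arm, as the interface text tells. Its arguments: {"type":"object","properties":{"plan":{"type":"array","items":{"type":"array","items":{"type":"number"}}},"force":{"type":"number"}},"required":["plan"]}

```bash
mkdir -p pics
cat > h.py <<'E'
import numpy as np, cv2
from bench import r
from scipy.spatial.transform import Rotation as Ro
def K(p):
    f=p["pixels"].shape[0]/2/np.tan(np.radians(p["vfov"])/2)
    return np.array([[f,0,p["cx"]],[0,f,p["cy"]],[0,0,1.]])
def ext(p,obs=None):
    # returns R,t world->cam
    if "R" in p: return np.array(p["R"]),np.array(p["t"])
    T=np.eye(4);T[:3,:3]=Ro.from_rotvec(obs["orientation"]).as_matrix();T[:3,3]=obs["tcp_pos"]
    C=np.linalg.inv(T@np.array(p["tool_from_camera"]));return C[:3,:3],C[:3,3]
def ray(p,uv,obs=None):
    R,t=ext(p,obs)
    n=cv2.undistortPoints(np.array(uv,float).reshape(-1,1,2),K(p),np.array(p["D"],float)).reshape(-1,2)
    d=np.c_[n,np.ones(len(n))]
    return -R.T@t, d@R   # cam centre, dirs (unit optical z)
def at_z(p,uv,z,obs=None):
    c,d=ray(p,uv,obs); return c+d*((z-c[2])/d[:,2])[:,None]
def cloud(p,obs=None):
    h,w=p["z_map"].shape
    u,v=np.meshgrid(np.arange(w),np.arange(h))
    c,d=ray(p,np.c_[u.ravel(),v.ravel()],obs)
    P=c+d*p["z_map"].reshape(-1,1); P[p["z_map"].ravel()==0]=np.nan
    return P.reshape(h,w,3)
def proj(p,X,obs=None):
    R,t=ext(p,obs)
    return cv2.projectPoints(np.array(X,float).reshape(-1,3),cv2.Rodrigues(R)[0],t,K(p),np.array(p["D"],float))[0].reshape(-1,2)
E
python3 - <<'E'
from h import *
import pickle
o=r.get_obs();print(o)
S=r.grab_frame("scene");T=r.grab_frame("top")
for n,p in(("scene",S),("top",T)):
    cv2.imwrite(f"pics/{n}0.png",p["pixels"]);pickle.dump(p,open(n+"0.pkl","wb"))
    print(n,{k:v for k,v in p.items() if k not in("pixels","z_map")})
    for l in "slide end_stop carriage carriage_mid push_plate pawl pawl_bar jar tray vial tube_rack amber_bottle wash_bottle small_bottle beaker flask_ring".split():
        try:
            q=[( [round(float(x["position"][0]*560)),round(float(x["position"][1]*420))],round(x["conf"],2)) for x in r.pinpoint(p,l)][:4]
        except Exception as e:q=e
        print(l,q)
E
```

```text
{'clock': 0.0, 'joints': array([-1.30807917,  0.47782383,  0.022336  ,  1.55643334, -0.01148427,
        1.10931332, -0.08308066]), 'qvel': array([-1.01924348e-03, -5.28046471e-04, -7.19735826e-04, -2.08717492e-04,
       -4.86259075e-05,  1.62333252e-03,  1.65669843e-03]), 'tau': array([-4.43362269e-04, -5.96453011e+01,  1.60760276e+00, -2.81194872e+01,
        1.24700760e-02,  9.25888075e-03,  9.75174459e-06]), 'tcp_pos': array([0.24441121, 0.62858073, 0.23831738]), 'orientation': array([-0.93304881,  1.36356874,  0.93112538]), 'contact_force': array([ 0.21694276,  0.45744923, -0.3576476 ]), 'moment': array([ 0.02822008,  0.04755429, -0.01713197]), 'grip_width': 0.08548875269359733}
scene {'vfov': 47.53647257746113, 'cx': 283.4580252751269, 'cy': 209.03526000684903, 'D': array([-0.01103301,  0.        ,  0.        ,  0.        ,  0.        ]), 'R': array([[-0.41009533,  0.91190413,  0.01589603],
       [ 0.65296268,  0.30572514, -0.69294435],
       [-0.63675863, -0.27379373, -0.72081582]]), 't': array([ 0.15051273, -0.31367953,  1.62417149]), 'shot': 1}
slide [([247, 221], 0.91), 
[... 1586 characters left out ...]
 208], 0.59), ([379, 205], 0.16)]
push_plate [([308, 211], 0.69), ([320, 171], 0.41)]
pawl it knows: amber_bottle, beaker, carriage_mid, end_stop, flask_ring, jar, pawl_bar, push_plate, slide, small_bottle, tray, tube_rack, vial, wash_bottle
pawl_bar [([323, 180], 0.64)]
jar [([387, 164], 0.73), ([358, 208], 0.54)]
tray [([203, 227], 0.95), ([186, 288], 0.86), ([145, 206], 0.74)]
vial [([196, 224], 0.41)]
tube_rack [([420, 253], 0.61)]
amber_bottle [([286, 172], 0.57), ([380, 202], 0.57)]
wash_bottle [([360, 159], 0.79), ([305, 264], 0.57)]
small_bottle [([322, 213], 0.69), ([318, 167], 0.48), ([202, 225], 0.26)]
beaker [([353, 254], 0.74), ([305, 208], 0.66)]
flask_ring [([306, 263], 0.66)]
```

View pics/scene0.png

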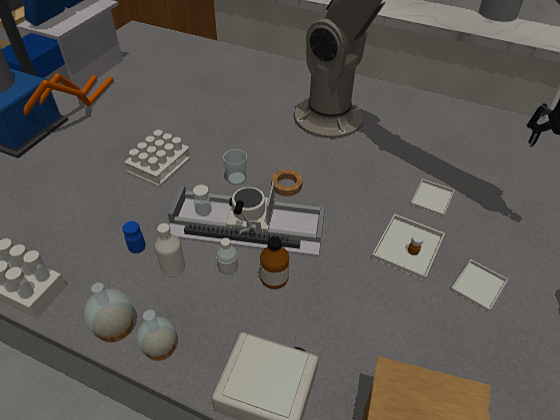

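View pics/top0.png

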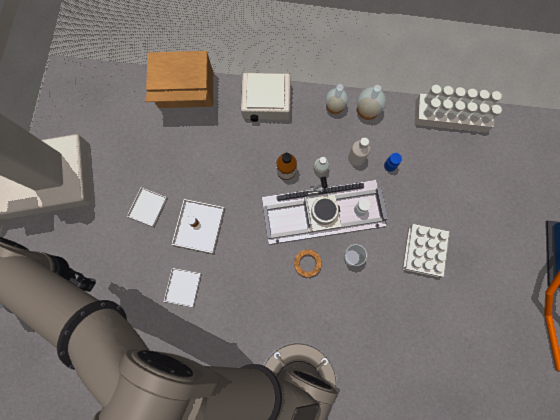

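Run:
```python
from h import *
import pickle
S=pickle.load(open("scene0.pkl","rb"));T=pickle.load(open("top0.pkl","rb"))
a=S["pixels"][130:330,110:350];cv2.imwrite("pics/s_crop.png",cv2.resize(a,None,fx=3,fy=3,interpolation=2)[:600,:800])
a=T["pixels"][130:300,120:440];cv2.imwrite("pics/t_crop.png",cv2.resize(a,None,fx=2.5,fy=2.5,interpolation=2))
def f(n,p,uv,z): print(n,at_z(p,[uv],z).round(4))
for p,es,pp,pb,j,tr,sl,cm in((S,(179,199),(274,198),(236,209),(204,213),[(430,199),(477,290),(409,249)],(247,221),(249,212)),(T,(381,203),(308,211),(323,180),(358,208),[(203,227),(186,288),(145,206)],(322,216),(321,208))):
    f("es",p,es,.052);f("pp",p,pp,.095);f("bar",p,pb,.123);f("jar",p,j,.012);f("slide",p,sl,0);f("cm",p,cm,.042)
    for t in tr:f("tray",p,t,0)
```

```text
es [[ 0.5906 -0.2048  0.052 ]]
pp [[0.5193 0.0404 0.095 ]]
bar [[ 0.6176 -0.0146  0.123 ]]
jar [[ 0.5759 -0.1417  0.012 ]]
slide [[ 0.5432 -0.0286  0.    ]]
cm [[ 0.546  -0.0194  0.042 ]]
tray [[0.2476 0.4037 0.    ]]
tray [[0.5095 0.5738 0.    ]]
tray [[0.4537 0.3937 0.    ]]
es [[ 0.5905 -0.2081  0.052 ]]
pp [[0.5253 0.03   0.095 ]]
bar [[ 0.6242 -0.0056  0.123 ]]
jar [[ 0.5748 -0.1406  0.012 ]]
slide [[ 0.5355 -0.0227  0.    ]]
cm [[ 0.5528 -0.0137  0.042 ]]
tray [[0.4501 0.3742 0.    ]]
tray [[0.2432 0.3964 0.    ]]
tray [[0.499  0.5837 0.    ]]
```

View pics/s_crop.png

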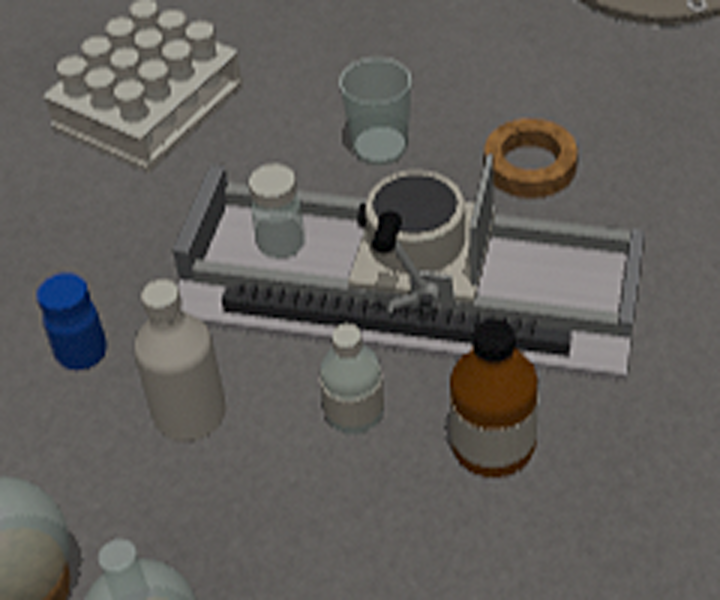

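View pics/t_crop.png

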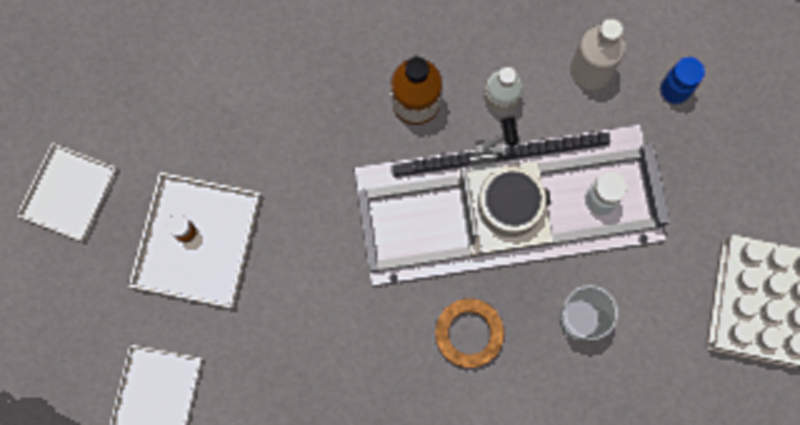

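Run:
```python
from h import *
import pickle
S=pickle.load(open("scene0.pkl","rb"));T=pickle.load(open("top0.pkl","rb"))
# top heightmap near slide: use both clouds
for n,p in(("S",S),("T",T)):
    P=cloud(p).reshape(-1,3)
    m=(P[:,0]>.35)&(P[:,0]<.8)&(P[:,1]>-.35)&(P[:,1]<.3)&(P[:,2]>-.02)
    P=P[m]
    print(n,len(P),"table z med",np.median(P[P[:,2]<.006,2]))
    q=P[(P[:,2]>.008)&(P[:,2]<.016)]
    print("bed pts",len(q))
    rct=cv2.minAreaRect(P[(P[:,2]>.009)&(P[:,2]<.04)&(P[:,0]>.42)&(P[:,0]<.68)&(P[:,1]>-.26)&(P[:,1]<.2)][:,:2].astype(np.float32));print(rct)
```

```text
S 33290 table z med 0.0003748295014175951
bed pts 3040
((0.549548864364624, -0.015839070081710815), (0.409945547580719, 0.2592456638813019), 89.75740051269531)
T 24462 table z med -0.0006099871213638419
bed pts 2590
((0.5499708652496338, -0.023097828030586243), (0.259822279214859, 0.422456294298172), 0.015903878957033157)
```

Run:
```python
from h import *
import pickle
from scipy.optimize import least_squares
S=pickle.load(open("scene0.pkl","rb"));T=pickle.load(open("top0.pkl","rb"))
loc=np.array([[.2,-.093],[-.2,-.093],[-.2,.072],[.2,.072]])
W=at_z(T,[(262.8,197.2),(376.4,180.8),(386,225.2),(268.8,243.6)],.012)[:,:2]
print(W)
def tf(q,l): c,s=np.cos(q[2]),np.sin(q[2]);return l@np.array([[c,s],[-s,c]])+q[:2]
o=least_squares(lambda q:(tf(q,loc)-W).ravel(),[.54,-.03,1.8]);print(o.x,(o.fun*1000).round(1))
# cloud-based: points 20..60 high for jar cap etc. in slide frame
q0=o.x
c,s=np.cos(q0[2]),np.sin(q0[2])
for n,p in(("S",S),("T",T)):
    P=cloud(p);
    L=P.copy();d=P[...,:2]-q0[:2];L[...,0]=d@[c,s];L[...,1]=d@[-s,c]
    inb=(abs(L[...,0])<.23)&(L[...,1]>-.11)&(L[...,1]<.1)
    def st(name,m):
        a=L[m&inb];print(n,name,len(a),"x",np.percentile(a[:,0],[2,50,98]).round(3),"y",np.percentile(a[:,1],[2,50,98]).round(3),"z",np.percentile(a[:,2],[5,50,95]).round(3)) if len(a) else None
    st("bed",(L[...,2]>.008)&(L[...,2]<.016))
    st("bath top",(L[...,2]>.075)&(L[...,2]<.1)&(L[...,1]>-.05)&(L[...,0]>-.08))
    st("plate",(L[...,2]>.1)&(L[...,1]>-.048)&(L[...,0]>-.08))
    st("bar",(L[...,2]>.112)&(L[...,1]<-.055)&(L[...,1]>-.1))
    st("jarcap",(L[...,2]>.085)&(L[...,0]<-.08))
    st("stop",(L[...,2]>.045)&(L[...,2]<.058)&(L[...,0]<-.16))
    # trays
    t=(P[...,0]>.34)&(P[...,0]<.58)&(P[...,1]>.24)&(P[...,1]<.5)&(P[...,2]>.002)&(P[...,2]<.025)
    print("tray",cv2.minAreaRect(P[t][:,:2].astype(np.float32)))
for px in [at_z(S,[(236,209)],.123),at_z(T,[(323,180)],.123),at_z(T,[(308,211)],.095),at_z(T,[(358,208)],.012)]:
    d=px[0,:2]-q0[:2];print((d@[c,s]).round(3),(d@[-s,c]).round(3))
# overlay
def over(p,l3,nm):
    im=p["pixels"].copy()
    X=np.c_[tf(q0,np.array(l3)[:,:2]),np.array(l3)[:,2]]
    for u in proj(p,X): cv2.circle(im,tuple(int(round(v)) for v in u),1,(0,0,255),-1)
    a=im[130:300,150:430];cv2.imwrite(nm,cv2.resize(a,None,fx=2.8,fy=2.8))
l=[[x,y,.012] for x,y in loc]+[[-.185,y,.052] for y in(-.055,0,.055)]+[[x,y,.03] for x in(-.18,0,.18) for y in(-.049,.049)]
over(S,l,"pics/ovS.png");over(T,l,"pics/ovT.png")
```

```text
[[ 0.57442026  0.18536544]
 [ 0.6784604  -0.19632126]
 [ 0.52662986 -0.23854751]
 [ 0.41858469  0.14492469]]
[ 0.53940216 -0.02893794  1.84006472] [ 1.4  3.2  3.8 -0.7 -3.4 -2.3 -1.8 -0.2]
S bed 2499 x [-0.184  0.067  0.192] y [-0.097 -0.016  0.041] z [0.009 0.012 0.015]
S bath top 690 x [-0.033  0.014  0.066] y [-0.046 -0.008  0.035] z [0.079 0.088 0.092]
S plate 84 x [0.06  0.064 0.066] y [-0.047 -0.009  0.04 ] z [0.103 0.114 0.117]
S bar 112 x [-0.008  0.002  0.011] y [-0.098 -0.085 -0.065] z [0.119 0.136 0.14 ]
S jarcap 155 x [-0.139 -0.121 -0.103] y [-0.019 -0.002  0.019] z [0.087 0.092 0.094]
S stop 192 x [-0.198 -0.189 -0.183] y [-0.059 -0.011  0.046] z [0.047 0.052 0.055]
tray ((0.45993614196777344, 0.37005355954170227), (0.2596748471260071, 0.23990623652935028), 89.98029327392578)
T bed 2392 x [-0.184  0.039  0.19 ] y [-0.093 -0.     0.069] z [0.009 0.012 0.015]
T bath top 578 x [-0.033  0.008  0.067] y [-0.04  -0.001  0.038] z [0.082 0.088 0.092]
T plate 64 x [0.061 0.064 0.067] y [-0.044 -0.     0.042] z [0.104 0.113 0.117]
T bar 65 x [-0.008  0.002  0.01 ] y [-0.094 -0.078 -0.062] z [0.126 0.136 0.14 ]
T jarcap 124 x [-0.139 -0.12  -0.102] y [-0.015  0.003  0.021] z [0.086 0.09  0.095]
T stop 158 x [-0.197 -0.189 -0.182] y [-0.054 -0.002  0.05 ] z [0.046 0.051 0.055]
tray ((0.46003469824790955, 0.3699629604816437), (0.23979811370372772, 0.2596031129360199), 0.04335058480501175)
-0.007 -0.079
-0.0 -0.088
0.061 -0.002
-0.117 -0.004
```

```bash
python3 -c "
import cv2,numpy as np
a=cv2.imread('pics/ovS.png');b=cv2.imread('pics/ovT.png');cv2.imwrite('pics/ov.png',cv2.resize(np.vstack([a,b]),(500,600)))"
```

```text
(no output)
```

View pics/ov.png

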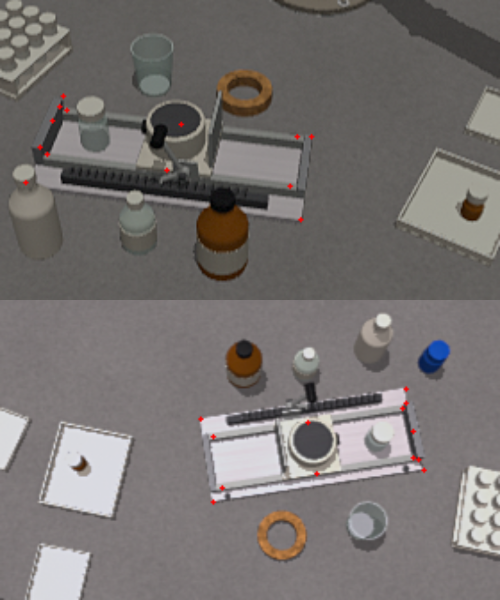

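Run:
```python
from h import *
import pickle
S=pickle.load(open("scene0.pkl","rb"));T=pickle.load(open("top0.pkl","rb"))
o=r.get_obs();M=Ro.from_rotvec(o["orientation"]).as_matrix();print("tool axes cols\n",M.round(3))
q0=np.array([.5424,-.0281,1.840]);c,s=np.cos(q0[2]),np.sin(q0[2])
def sl(w): d=np.array(w)[:2]-q0[:2];return np.array([d@[c,s],d@[-s,c]]).round(3)
P=cloud(T);Q=cloud(S)
for n,b in(("amber_bottle",(286,172)),("wash_bottle",(360,159)),("small_bottle",(320,171)),("beaker",(353,254)),("flask_ring",(306,263)),("vial",(196,224))):
    w=at_z(T,[b],0)[0];
    d=P[...,:2]-w[:2];m=(np.hypot(d[...,0],d[...,1])<.05)&(P[...,2]>.03)
    print(n,w.round(3),sl(w),"cloud med",np.nanmedian(P[m],0).round(3) if m.any() else None)
for n,C in(("S",Q),("T",P)):
    t=(C[...,0]>.3)&(C[...,0]<.6)&(C[...,1]>.25)&(C[...,1]<.6)&(C[...,2]>.012)&(C[...,2]<.024)
    # connected comp near main tray
    k,lab,stt,cen=cv2.connectedComponentsWithStats(cv2.dilate(t.astype(np.uint8),np.ones((5,5))))
    for i in range(1,k):
        m=t&(lab==i)
        if m.sum()>20: print(n,cen[i].round(),m.sum(),cv2.minAreaRect(C[m][:,:2].astype(np.float32)))
    v=(C[...,0]>.38)&(C[...,0]<.53)&(C[...,1]>.3)&(C[...,1]<.47)&(C[...,2]>.035)&(C[...,2]<.07)
    print("vial",np.nanmedian(C[v],0),C[v].min(0),C[v].max(0))
for l in("tray","vial"):
  pass
cv2.imwrite("pics/tr.png",cv2.resize(T["pixels"][180:320,120:260],None,fx=4,fy=4))
```

```text
tool axes cols
 [[ 0.    -0.932  0.362]
 [ 0.     0.362  0.932]
 [-1.     0.     0.   ]]
amber_bottle [0.677 0.118 0.   ] [ 0.104 -0.169] cloud med [0.668 0.117 0.097]
wash_bottle [ 0.756 -0.136  0.   ] [-0.161 -0.177] cloud med [ 0.745 -0.115  0.101]
small_bottle [ 0.695 -0.     0.   ] [-0.014 -0.155] cloud med [0.691 0.002 0.069]
beaker [ 0.419 -0.138  0.   ] [-0.073  0.149] cloud med [ 0.414 -0.145  0.07 ]
flask_ring [0.37  0.015 0.   ] [0.087 0.154] cloud med None
vial [0.458 0.399 0.   ] [ 0.435 -0.032] cloud med [0.458 0.402 0.058]
S [428. 209.] 25 ((0.30309757590293884, 0.4056493639945984), (0.09382357448339462, 0.006392535287886858), 86.80701446533203)
S [408. 246.] 497 ((0.4532327651977539, 0.38912972807884216), (0.13989746570587158, 0.16688700020313263), 84.74114990234375)
S [414. 251.] 35 ((0.4704597592353821, 0.40713533759117126), (0.011941947974264622, 0.029089078307151794), 17.420305252075195)
S [471. 281.] 141 ((0.4973623752593994, 0.5705320835113525), (0.08933769166469574, 0.11578552424907684), 75.50920867919922)
vial [0.46900717 0.4053152  0.05703284] [0.44840669 0.39170851 0.03501955] [0.47856386 0.41883925 0.06341988]
T [153. 208.] 47 ((0.49398645758628845, 0.5662365555763245), (0.08271069079637527, 0.11098944395780563), 76.15319061279297)
T [198. 226.] 260 ((0.4511634409427643, 0.38946500420570374), (0.14153437316417694, 0.16086147725582123), 85.13800811767578)
vial [0.45833733 0.40230056 0.05808752] [0.44608619 0.39054839 0.0354894 ] [0.47288158 0.41766793 0.06388383]
```

View pics/tr.png

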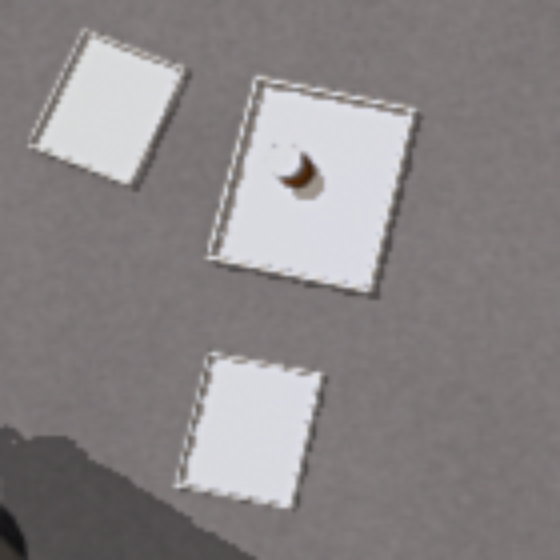

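play_rows([
  [1,0.012,-0.03,0,-0.04],
  [1,0.032,-0.075,0,-0.1],
  [1,0.051,-0.12,0,-0.18],
  [1,0.07,-0.165,0,-0.26],
  [1,0.09,-0.21,0,-0.34],
  [1,0.109,-0.255,0,-0.42],
  [1,0.128,-0.3,0,-0.5],
  [1,0.147,-0.345,0,-0.57],
  [1,0.167,-0.39,0,-0.65],
  [1,0.186,-0.435,0,-0.72],
])

```text
clock: 2.5
tcp_pos: [0.4312, 0.1923, 0.2397]
orientation: [-0.373, 1.537, 0.374]
contact_force: [1.5, 0.3, -0.4]
grip_width: 0.0853
```

play_rows([
  [1,0.02,-0.045,0,-0.05],
  [1,0.039,-0.09,0,-0.1],
  [1,0.058,-0.135,0,-0.15],
  [1,0.077,-0.18,0,-0.2],
  [1,0.097,-0.225,0,-0.212],
  [1,0.116,-0.27,0,-0.212],
  [1,0.13,-0.305,0,-0.212],
  [1,0.139,-0.327,0,-0.212],
  [1,0.143,-0.337,0,-0.212],
  [1,0.143,-0.337,0,-0.212],
])

```text
clock: 3.5
tcp_pos: [0.5736, -0.1439, 0.2393]
orientation: [-0.209, 1.561, 0.208]
contact_force: [0.0, -0.1, 0.3]
grip_width: 0.0852
```

Run:
```python
from h import *
import pickle
o=r.get_obs();print(o["clock"],o["tcp_pos"],o["joints"].round(2));print(Ro.from_rotvec(o["orientation"]).as_matrix().round(3))
W=r.grab_frame("wrist");pickle.dump((W,o),open("w1.pkl","wb"));im=W["pixels"].copy();print(W["tool_from_camera"])
for l in("jar","pawl_bar","end_stop","push_plate","carriage_mid"):
    for x in r.pinpoint(W,l)[:2]:
        u=(x["position"][0]*560,x["position"][1]*420);z=dict(jar=.012,pawl_bar=.13,end_stop=.052,push_plate=.095,carriage_mid=.042)[l]
        print(l,np.round(u),x["conf"],at_z(W,[u],z,o).round(4))
C=cloud(W,o);m=(C[...,2]>.085)&(C[...,2]<.1)&(np.hypot(C[...,0]-.574,C[...,1]+.143)<.04)
print("cap",m.sum(),np.median(C[m],0) if m.any() else 0,C[m].min(0),C[m].max(0))
cv2.imwrite("pics/w1.png",im)
```

```text
3.5 [ 0.57362901 -0.14394913  0.23926529] [-0.29  0.38  0.56  1.79 -0.23  1.04  0.62]
[[-0.    -0.263  0.965]
 [-0.     0.965  0.263]
 [-1.    -0.    -0.   ]]
[[-3.64381246e-04 -3.07177998e-01  9.51652008e-01 -1.35515704e-01]
 [-8.61779299e-04 -9.51651622e-01 -3.07178203e-01  7.80536726e-02]
 [ 9.99999562e-01 -9.32043977e-04  8.20443640e-05  1.16113903e-03]
 [ 0.00000000e+00  0.00000000e+00  0.00000000e+00  1.00000000e+00]]
jar [405.  28.] 0.61 [[0.6504 0.021  0.012 ]]
jar [275. 185.] 0.57 [[ 0.5744 -0.1511  0.012 ]]
pawl_bar [406.  26.] 0.66 [[ 0.6195 -0.0068  0.13  ]]
end_stop [277. 253.] 0.76 [[ 0.591  -0.2064  0.052 ]]
push_plate [277.  55.] 0.29 [[ 0.5461 -0.0403  0.095 ]]
carriage_mid [277. 251.] 0.25 [[ 0.5921 -0.2088  0.042 ]]
cap 1880 [ 0.5711288  -0.14638471  0.09283049] [ 0.55176983 -0.16741962  0.08513272] [ 0.59119286 -0.12789855  0.09492215]
```

View pics/w1.png

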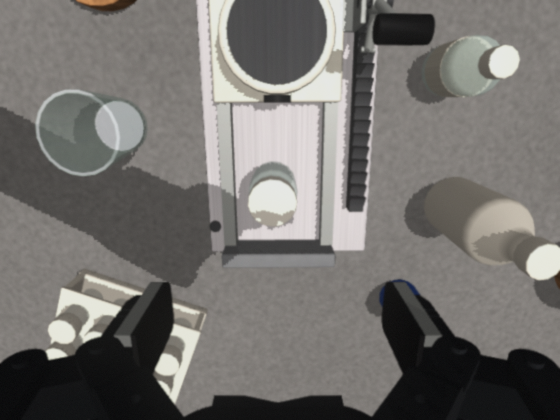

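play_rows([
  [1,-0.002,-0.003,-0.03,0],
  [1,-0.002,-0.003,-0.06,0],
  [1,-0.002,-0.003,-0.09,0],
  [1,-0.002,-0.003,-0.12,0],
  [1,-0.002,-0.003,-0.145,0],
  [1,-0.002,-0.003,-0.165,0],
  [1,-0.002,-0.003,-0.18,0],
  [1,-0.002,-0.003,-0.184,0],
  [1,-0.002,-0.003,-0.184,0],
  [1,-0.002,-0.003,-0.184,0],
])

```text
clock: 4.8
tcp_pos: [0.5723, -0.146, 0.0563]
orientation: [-0.211, 1.559, 0.21]
contact_force: [0.6, -0.2, -0.2]
grip_width: 0.0853
```

play_rows([
  [0.3,0,0,0,0],
  [0.1,0,0,0,0],
  [-0.1,0,0,0,0],
  [-0.3,0,0,0,0],
  [-0.3,0,0,0,0],
  [-0.3,0,0,0,0],
  [-0.3,0,0,0,0],
  [-0.3,0,0,0,0],
], force=25)

```text
clock: 5.6
tcp_pos: [0.5717, -0.1461, 0.0559]
orientation: [-0.21, 1.56, 0.21]
contact_force: [-2.3, 0.3, 5.6]
grip_width: 0.0424
```

play_rows([
  [-0.3,0,0,0.004,0],
  [-0.3,0,0,0.015,0],
  [-0.3,0,0,0.035,0],
  [-0.3,0,0,0.06,0],
  [-0.3,0,0,0.09,0],
  [-0.3,0,0,0.12,0],
  [-0.3,0,0,0.14,0],
  [-0.3,0,0,0.15,0],
  [-0.3,0,0,0.15,0],
])

```text
clock: 6.5
tcp_pos: [0.5723, -0.146, 0.2068]
orientation: [-0.211, 1.558, 0.21]
contact_force: [1.0, 0.2, -1.5]
grip_width: 0.0426
```

Run:
```python
from h import *
o=r.get_obs();print(o["tcp_pos"],o["grip_width"],o["contact_force"])
S=r.grab_frame("scene");cv2.imwrite("pics/s2.png",cv2.resize(S["pixels"][100:300,110:350],None,fx=3,fy=3))
```

```text
[ 0.57227886 -0.14596326  0.20678893] 0.0425828972043403 [ 0.97224552  0.16191951 -1.51552956]
```

View pics/s2.png

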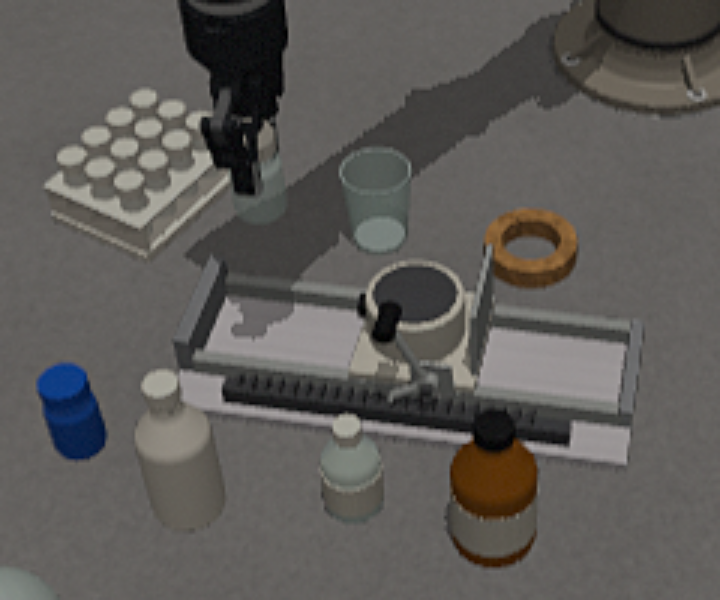

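play_rows([
  [-0.3,-0.005,0.015,0,-0.03],
  [-0.3,-0.015,0.045,0,-0.1],
  [-0.3,-0.028,0.085,0,-0.2],
  [-0.3,-0.041,0.125,0,-0.3],
  [-0.3,-0.054,0.165,0,-0.4],
  [-0.3,-0.067,0.205,0,-0.5],
  [-0.3,-0.08,0.245,0,-0.6],
  [-0.3,-0.094,0.285,0,-0.7],
  [-0.3,-0.107,0.325,0,-0.8],
  [-0.3,-0.12,0.365,0,-0.88],
])

```text
clock: 7.55
tcp_pos: [0.4499, 0.2203, 0.2041]
orientation: [0.481, 1.518, -0.484]
contact_force: [0.8, -0.3, -1.2]
grip_width: 0.0428
```

play_rows([
  [-0.3,-0.013,0.04,0,-0.06],
  [-0.3,-0.026,0.08,0,-0.12],
  [-0.3,-0.036,0.11,0,-0.12],
  [-0.3,-0.043,0.13,0,-0.12],
  [-0.3,-0.047,0.143,0,-0.12],
  [-0.3,-0.047,0.143,0,-0.12],
  [-0.3,-0.047,0.143,0,-0.12],
])

```text
clock: 8.25
tcp_pos: [0.4049, 0.3607, 0.2047]
orientation: [0.572, 1.493, -0.575]
contact_force: [1.7, -0.4, -0.5]
grip_width: 0.0426
```

Run:
```python
from h import *
o=r.get_obs();print(o["clock"],o["tcp_pos"],o["grip_width"],o["joints"].round(2))
W=r.grab_frame("wrist");cv2.imwrite("pics/w2.png",W["pixels"])
S=r.grab_frame("scene")
C=cloud(W,o)
for n,z in(("tray",0),("vial",.004),("jar",.16)):
    for p,oo in((W,o),(S,None)):
        for x in r.pinpoint(p,n)[:3]:
            u=(x["position"][0]*560,x["position"][1]*420);print(n,np.round(u),round(x["conf"],2),at_z(p,[u],z,oo).round(4))
m=(C[...,0]>.33)&(C[...,0]<.56)&(C[...,1]>.28)&(C[...,1]<.5)&(C[...,2]>.012)&(C[...,2]<.024)
print(m.sum(),cv2.minAreaRect(C[m][:,:2].astype(np.float32)))
v=(C[...,0]>.40)&(C[...,0]<.53)&(C[...,1]>.35)&(C[...,1]<.47)&(C[...,2]>.04)&(C[...,2]<.07)
if v.any():print("vial",C[v].min(0),C[v].max(0))
cv2.imwrite("pics/s3.png",cv2.resize(S["pixels"][100:300,340:530],None,fx=3,fy=3))
```

```text
8.25 [0.40492265 0.36069504 0.20472018] 0.04257336249178246 [-1.34  0.34  0.62  1.94 -0.24  0.94 -1.34]
tray [297. 129.] 0.89 [[0.4542 0.3858 0.    ]]
tray [409. 249.] 0.94 [[0.4537 0.3929 0.    ]]
tray [431. 198.] 0.9 [[ 0.2425  0.405  -0.    ]]
tray [479. 287.] 0.79 [[0.4993 0.5772 0.    ]]
vial [292. 110.] 0.84 [[0.4612 0.4018 0.004 ]]
vial [411. 249.] 0.46 [[0.4547 0.3978 0.004 ]]
jar [277. 258.] 0.69 [[0.4034 0.3577 0.16  ]]
jar [135. 246.] 0.79 [[ 0.8365 -0.1378  0.16  ]]
jar [419. 187.] 0.66 [[0.3936 0.3698 0.16  ]]
4135 ((0.45297688245773315, 0.3873879909515381), (0.14104852080345154, 0.16050511598587036), 85.12350463867188)
vial [0.44807117 0.38885429 0.05168745] [0.47596627 0.4171845  0.06211123]
```

View pics/w2.png

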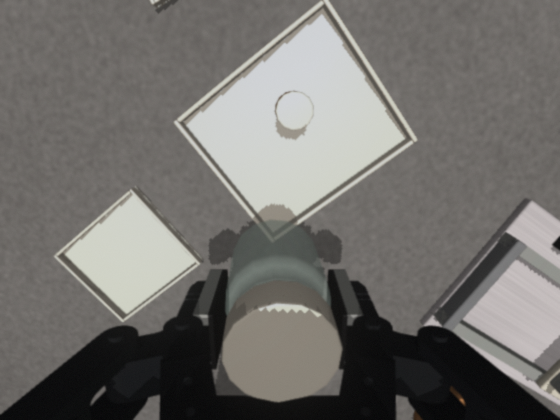

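View pics/s3.png

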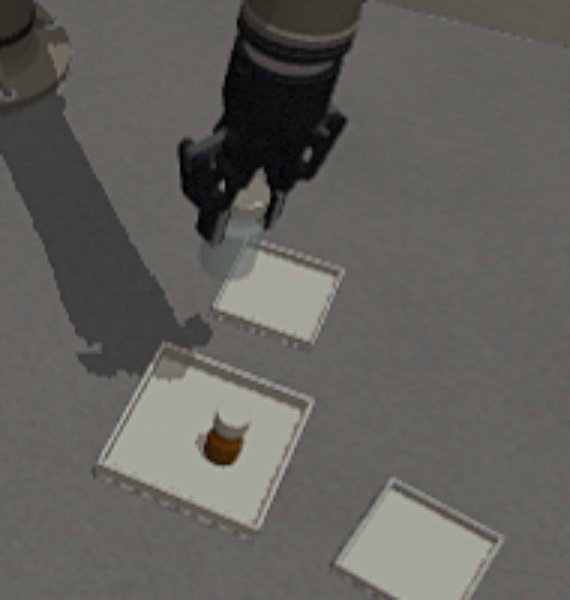

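play_rows([
  [-0.3,0.003,0.001,-0.025,0],
  [-0.3,0.003,0.001,-0.055,0],
  [-0.3,0.003,0.001,-0.085,0],
  [-0.3,0.003,0.001,-0.11,0],
  [-0.3,0.003,0.001,-0.13,0],
  [-0.3,0.003,0.001,-0.143,0],
  [-0.3,0.003,0.001,-0.149,0],
  [-0.3,0.003,0.001,-0.153,0],
  [-0.3,0.003,0.001,-0.155,0],
  [-0.3,0.003,0.001,-0.155,0],
])

```text
clock: 9.65
tcp_pos: [0.4079, 0.3634, 0.0508]
orientation: [0.573, 1.494, -0.572]
contact_force: [-0.7, 0.2, -0.4]
grip_width: 0.0429
```

play_rows([
  [-0.3,0,0,-0.001,0],
  [-0.3,0,0,-0.002,0],
  [-0.3,0,0,-0.003,0],
  [-0.3,0,0,-0.003,0],
])

```text
clock: 10.05
tcp_pos: [0.408, 0.3637, 0.048]
orientation: [0.574, 1.494, -0.571]
contact_force: [-0.9, -0.8, 4.1]
grip_width: 0.0427
```

play_rows([
  [0.05,0,0,0,0],
  [0.1,0,0,0,0],
  [0.2,0,0,0,0],
  [0.3,0,0,0,0],
  [0.45,0,0,0,0],
  [0.45,0,0,0,0],
  [0.45,0,0,0,0],
])

```text
clock: 10.75
tcp_pos: [0.4076, 0.3631, 0.0473]
orientation: [0.573, 1.494, -0.573]
contact_force: [0.1, -0.0, -0.8]
grip_width: 0.0617
```

play_rows([
  [0.45,0,0,0.01,0],
  [0.45,0,0,0.03,0],
  [0.45,0,0,0.055,0],
  [0.45,0,0,0.085,0],
  [0.45,0,0,0.12,0],
  [0.45,0,0,0.15,0],
  [0.45,0,0,0.17,0],
  [0.45,0,0,0.175,0],
])

```text
clock: 11.55
tcp_pos: [0.4087, 0.3639, 0.2252]
orientation: [0.577, 1.493, -0.569]
contact_force: [-0.9, -0.4, -0.3]
grip_width: 0.0619
```

Run:
```python
from h import *
import pickle
o=r.get_obs();print(o["clock"],o["tcp_pos"],o["grip_width"],o["joints"].round(2))
W=r.grab_frame("wrist");S=r.grab_frame("scene")
cv2.imwrite("pics/c4.png",np.hstack([cv2.resize(W["pixels"],(400,300)),cv2.resize(S["pixels"][150:300,340:540],(400,300))]))
C=cloud(W,o);m=(C[...,2]>.07)&(C[...,2]<.095)&(np.hypot(C[...,0]-.408,C[...,1]-.363)<.05)
print(C[m].min(0),C[m].max(0),np.median(C[m],0))
# refine slide/bar
T=r.grab_frame("top");P=cloud(T);pickle.dump(T,open("top4.pkl","wb"))
```

```text
11.55 [0.40872202 0.36386097 0.22524433] 0.0618695914035709 [-1.36  0.32  0.64  1.91 -0.23  0.98 -1.34]
[0.38744087 0.34423187 0.07013636] [0.4271107  0.38332705 0.08732106] [0.40866918 0.36507011 0.08473877]
```

View pics/c4.png

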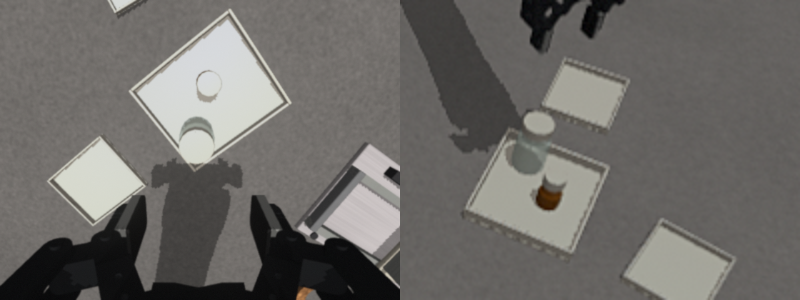

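play_rows([
  [0.2,0.01,-0.02,0,0.05],
  [-0.2,0.03,-0.055,0,0.15],
  [-0.6,0.052,-0.097,0,0.28],
  [-1,0.074,-0.138,0,0.4],
  [-1,0.096,-0.179,0,0.52],
  [-1,0.118,-0.22,0,0.64],
  [-1,0.14,-0.261,0,0.76],
  [-1,0.163,-0.302,0,0.88],
  [-1,0.185,-0.343,0,0.96],
  [-1,0.2,-0.372,0,1.0],
])

```text
clock: 12.7
tcp_pos: [0.6076, -0.0127, 0.2206]
orientation: [-0.211, 1.563, 0.209]
contact_force: [0.6, 0.1, -1.2]
grip_width: -0.0001
```

play_rows([
  [-1,0.012,-0.022,0,0],
  [-1,0.02,-0.037,0,0],
  [-1,0.023,-0.042,0,0],
  [-1,0.023,-0.042,0,0],
  [-1,0.023,-0.042,0,0],
])

```text
clock: 13.2
tcp_pos: [0.6302, -0.0491, 0.2218]
orientation: [-0.211, 1.561, 0.213]
contact_force: [0.0, 0.3, 0.9]
grip_width: 0.0
```

Run:
```python
from h import *
import pickle
o=r.get_obs();print(o["clock"],o["tcp_pos"],o["grip_width"],Ro.from_rotvec(o["orientation"]).as_matrix().round(3))
W=r.grab_frame("wrist");S=r.grab_frame("scene")
cv2.imwrite("pics/w5.png",W["pixels"])
C=cloud(W,o)
q0=np.array([.5424,-.0281,1.840]);c,s=np.cos(q0[2]),np.sin(q0[2])
d=C[...,:2]-q0[:2];X=d@[c,s];Y=d@[-s,c]
def st(n,m):
    if m.any():print(n,m.sum(),"x",np.percentile(X[m],[1,50,99]).round(4),"y",np.percentile(Y[m],[1,50,99]).round(4),"z",np.percentile(C[m][:,2],[1,50,99]).round(4))
reg=(abs(X)<.2)
st("bar",reg&(C[...,2]>.112)&(C[...,2]<.15)&(Y<-.055)&(Y>-.11)&(X>-.03))
st("plate",reg&(C[...,2]>.105)&(C[...,2]<.13)&(Y>-.05)&(Y<.06))
st("bath",reg&(C[...,2]>.08)&(C[...,2]<.095)&(Y>-.055)&(Y<.06)&(X<.05))
```

```text
13.2 [ 0.63017006 -0.04910509  0.22178878] 5.018093856293307e-07 [[-0.001 -0.266  0.964]
 [ 0.001  0.964  0.266]
 [-1.     0.001 -0.001]]
bar 1706 x [-0.0097  0.0006  0.0104] y [-0.0937 -0.0774 -0.0608] z [0.1134 0.1384 0.141 ]
plate 1657 x [0.0582 0.0608 0.0641] y [-0.0445 -0.0013  0.0432] z [0.1064 0.1154 0.1172]
bath 10536 x [-0.0353  0.0059  0.0434] y [-0.041  -0.0021  0.0382] z [0.0848 0.0896 0.0915]
```

View pics/w5.png

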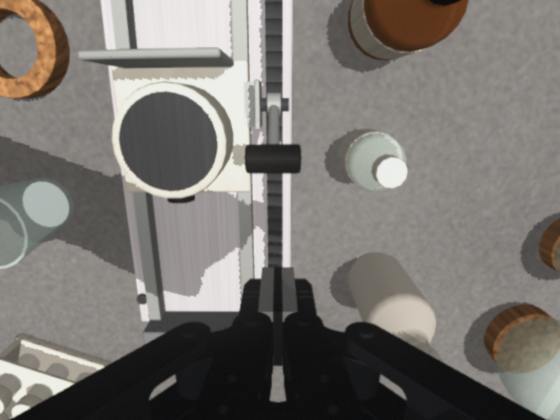

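play_rows([
  [-1,0,0,-0.025,0],
  [-1,0,0,-0.055,0],
  [-1,0,0,-0.08,0],
  [-1,0,0,-0.094,0],
  [-1,0,0,-0.099,0],
  [-1,0,0,-0.099,0],
  [-1,0,0,-0.099,0],
])

```text
clock: 14.0
tcp_pos: [0.6314, -0.0509, 0.1245]
orientation: [-0.211, 1.559, 0.21]
contact_force: [0.7, -0.5, 0.8]
grip_width: -0.0002
```

play_rows([
  [-1,-0.002,0.008,0,0],
  [-1,-0.004,0.016,0,0],
  [-1,-0.006,0.023,0,0],
  [-1,-0.008,0.03,0,0],
  [-1,-0.01,0.037,0,0],
  [-1,-0.012,0.044,0,0],
  [-1,-0.014,0.051,0,0],
  [-1,-0.016,0.058,0,0],
  [-1,-0.018,0.065,0,0],
  [-1,-0.02,0.073,0,0],
])

```text
clock: 15.0
tcp_pos: [0.6104, 0.0226, 0.1233]
orientation: [-0.21, 1.561, 0.21]
contact_force: [0.0, -0.1, -0.3]
grip_width: -0.0001
```

Run:
```python
from h import *
o=r.get_obs();print(o["clock"],o["tcp_pos"],o["contact_force"])
W=r.grab_frame("wrist");S=r.grab_frame("scene")
cv2.imwrite("pics/c6.png",np.hstack([cv2.resize(W["pixels"],(400,300)),cv2.resize(S["pixels"][150:270,160:320],(400,300))]))
```

```text
15.0 [0.61038402 0.02261906 0.12330335] [ 0.04350344 -0.14086534 -0.31301035]
```

View pics/c6.png

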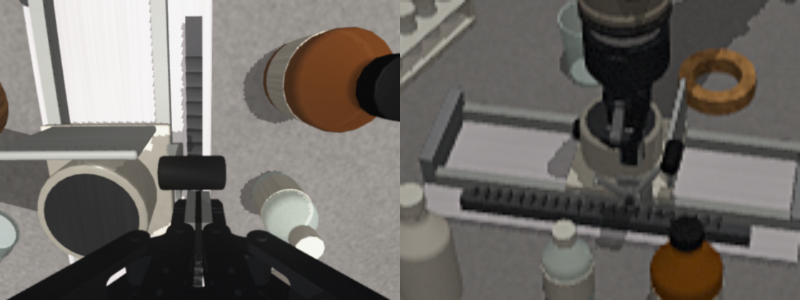

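play_rows([
  [-1,0,-0.005,0.02,0],
  [-1,0,-0.005,0.05,0],
  [-1,-0.01,0,0.07,0],
  [-1,-0.04,0.015,0.08,0],
  [-1,-0.075,0.033,0.08,0],
  [-1,-0.093,0.043,0.08,0],
  [-1,-0.097,0.045,0.08,0],
  [-1,-0.097,0.045,0.08,0],
])

```text
clock: 15.9
tcp_pos: [0.5136, 0.0673, 0.2036]
orientation: [-0.211, 1.56, 0.211]
contact_force: [-0.2, 0.6, 0.3]
grip_width: 0.0002
```

Run:
```python
from h import *
o=r.get_obs();print(o["clock"],o["tcp_pos"])
T=r.grab_frame("top");S=r.grab_frame("scene")
q0=np.array([.5424,-.0281,1.840]);c,s=np.cos(q0[2]),np.sin(q0[2])
d=o["tcp_pos"][:2]-q0[:2];print("tcp slide",d@[c,s],d@[-s,c])
for n,p in(("S",S),("T",T)):
    C=cloud(p);d=C[...,:2]-q0[:2];X=d@[c,s];Y=d@[-s,c]
    for k,m in(("bar",(abs(X)<.15)&(Y<-.055)&(Y>-.1)&(C[...,2]>.11)&(C[...,2]<.15)),("plate",(abs(X)<.15)&(Y>-.05)&(Y<.05)&(C[...,2]>.1)&(C[...,2]<.12))):
        if m.any():print(n,k,m.sum(),np.percentile(X[m],[2,50,98]).round(3),np.percentile(C[m][:,2],[2,50,98]).round(3))
cv2.imwrite("pics/c7.png",np.hstack([cv2.resize(T["pixels"][150:270,240:400],(400,300)),cv2.resize(S["pixels"][150:270,160:320],(400,300))]))
```

```text
15.9 [0.51362793 0.06727962 0.20360358]
tcp slide 0.09959666134991023 0.002368251774840996
S bar 102 [0.066 0.075 0.083] [0.117 0.13  0.134]
S plate 80 [0.06  0.065 0.067] [0.101 0.114 0.117]
```

View pics/c7.png

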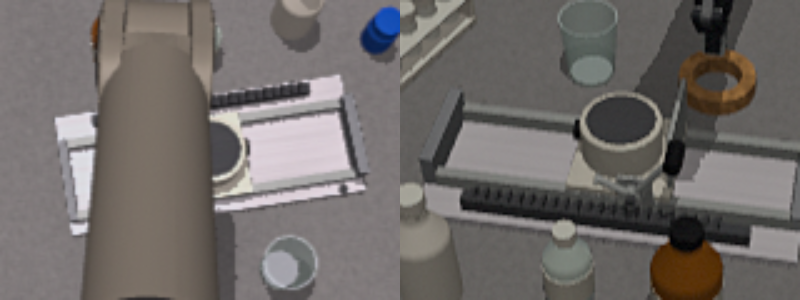

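play_rows([
  [-1,0,0,-0.025,0],
  [-1,0,0,-0.06,0],
  [-1,0,0,-0.09,0],
  [-1,0,0,-0.107,0],
  [-1,0,0,-0.112,0],
  [-1,0,0,-0.112,0],
])

```text
clock: 16.6
tcp_pos: [0.5141, 0.0662, 0.0908]
orientation: [-0.21, 1.562, 0.209]
contact_force: [0.1, -0.2, 0.3]
grip_width: -0.0002
```

play_rows([
  [-1,0.0024,-0.0087,0,0],
  [-1,0.0045,-0.0164,0,0],
  [-1,0.0058,-0.0212,0,0],
  [-1,0.0072,-0.026,0,0],
  [-1,0.0093,-0.0337,0,0],
  [-1,0.012,-0.0434,0,0],
  [-1,0.0146,-0.053,0,0],
  [-1,0.0173,-0.0627,0,0],
  [-1,0.02,-0.0723,0,0],
  [-1,0.0226,-0.082,0,0],
])

```text
clock: 17.6
tcp_pos: [0.5367, -0.0157, 0.0913]
orientation: [-0.21, 1.56, 0.21]
contact_force: [2.0, 4.5, 2.2]
grip_width: 0.0002
```

play_rows([
  [-1,0.0027,-0.0096,0,0],
  [-1,0.0053,-0.0193,0,0],
  [-1,0.008,-0.0289,0,0],
  [-1,0.0106,-0.0386,0,0],
  [-1,0.0128,-0.0463,0,0],
  [-1,0.0146,-0.053,0,0],
  [-1,0.016,-0.0578,0,0],
  [-1,0.017,-0.0617,0,0],
  [-1,0.0178,-0.0646,0,0],
  [-1,0.0178,-0.0646,0,0],
])

```text
clock: 18.6
tcp_pos: [0.5536, -0.0803, 0.0912]
orientation: [-0.21, 1.561, 0.209]
contact_force: [-0.5, 0.1, 0.3]
grip_width: -0.0001
```

Run:
```python
from h import *
o=r.get_obs();print(o["clock"],o["tcp_pos"],o["contact_force"])
W=r.grab_frame("wrist");S=r.grab_frame("scene")
q0=np.array([.5424,-.0281,1.840]);c,s=np.cos(q0[2]),np.sin(q0[2])
d=o["tcp_pos"][:2]-q0[:2];print("tcp slide",d@[c,s],d@[-s,c])
for n,p,oo in(("S",S,None),("W",W,o)):
    C=cloud(p,oo);d=C[...,:2]-q0[:2];X=d@[c,s];Y=d@[-s,c]
    for k,m in(("bar",(abs(X)<.2)&(Y<-.055)&(Y>-.1)&(C[...,2]>.11)&(C[...,2]<.15)),("bath",(abs(X)<.2)&(Y>-.05)&(Y<.05)&(C[...,2]>.083)&(C[...,2]<.095)),("stop",(X<-.16)&(X>-.22)&(abs(Y)<.05)&(C[...,2]>.045)&(C[...,2]<.056))):
        if m.any():print(n,k,m.sum(),np.percentile(X[m],[2,50,98]).round(3),np.percentile(C[m][:,2],[2,50,98]).round(3))
cv2.imwrite("pics/c8.png",np.hstack([cv2.resize(W["pixels"],(400,300)),cv2.resize(S["pixels"][150:270,160:320],(400,300))]))
```

```text
18.6 [ 0.55364186 -0.08033217  0.09118633] [-0.45882964  0.11019599  0.28967208]
tcp slide -0.05334085338491995 0.0030549087571462266
S bar 101 [-0.062 -0.053 -0.046] [0.119 0.129 0.133]
S bath 637 [-0.161 -0.122 -0.054] [0.084 0.089 0.093]
S stop 164 [-0.198 -0.19  -0.182] [0.046 0.051 0.055]
W bar 5780 [-0.063 -0.052 -0.048] [0.119 0.131 0.134]
W bath 2697 [-0.111 -0.065 -0.043] [0.083 0.09  0.095]
```

View pics/c8.png

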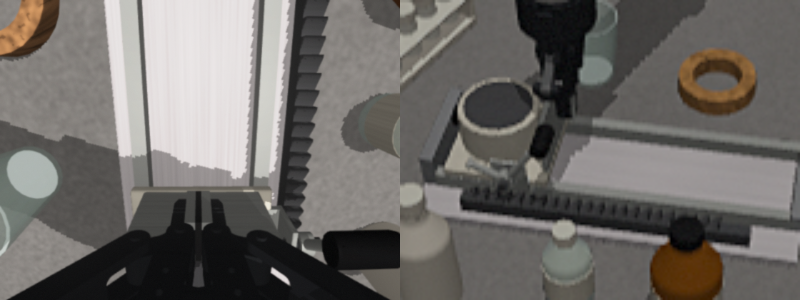

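play_rows([
  [-1,0.0008,-0.0029,0,0],
  [-1,0.0016,-0.0058,0,0],
  [-1,0.0021,-0.0077,0,0],
  [-1,0.0025,-0.009,0,0],
])

```text
clock: 19.1
tcp_pos: [0.5558, -0.0887, 0.091]
orientation: [-0.21, 1.562, 0.21]
contact_force: [-2.9, 2.5, 0.2]
grip_width: 0.0002
```

play_rows([
  [-1,0.0003,-0.001,0,0],
  [-1,0.0005,-0.002,0,0],
])

```text
clock: 19.3
tcp_pos: [0.5564, -0.0902, 0.091]
orientation: [-0.21, 1.562, 0.211]
contact_force: [-3.7, 4.5, 1.9]
grip_width: 0.0002
```

play_rows([
  [-1,0.0003,-0.001,0,0],
  [-1,0.0005,-0.002,0,0],
])

```text
clock: 19.5
tcp_pos: [0.5564, -0.0902, 0.091]
orientation: [-0.209, 1.563, 0.214]
contact_force: [-7.1, 9.7, 6.6]
grip_width: -0.0003
```

play_rows([
  [-1,0.0003,-0.001,0,0],
  [-1,0.0003,-0.001,0,0],
  [-1,0,0.001,0,0],
  [-1,-0.002,0.008,0,0],
  [-1,-0.006,0.023,0,0],
  [-1,-0.006,0.023,0.02,0],
  [-1,-0.006,0.023,0.06,0],
  [-1,-0.006,0.023,0.1,0],
  [-1,-0.006,0.023,0.11,0],
  [-1,-0.006,0.023,0.11,0],
])

```text
clock: 20.5
tcp_pos: [0.553, -0.0689, 0.2032]
orientation: [-0.211, 1.556, 0.211]
contact_force: [0.4, 0.4, -0.6]
grip_width: -0.0002
```

```bash
cat > meas.py <<'E'
from h import *
def meas(nm):
    o=r.get_obs();print(o["clock"],o["tcp_pos"],o["contact_force"])
    W=r.grab_frame("wrist");S=r.grab_frame("scene")
    q0=np.array([.5424,-.0281,1.840]);c,s=np.cos(q0[2]),np.sin(q0[2])
    d=o["tcp_pos"][:2]-q0[:2];print("tcp slide",d@[c,s],d@[-s,c])
    for n,p,oo in(("S",S,None),("W",W,o)):
        C=cloud(p,oo);d=C[...,:2]-q0[:2];X=d@[c,s];Y=d@[-s,c]
        for k,m in(("bar",(abs(X)<.2)&(Y<-.055)&(Y>-.1)&(C[...,2]>.11)&(C[...,2]<.15)),("plate",(abs(X)<.2)&(Y>-.05)&(Y<.05)&(C[...,2]>.105)&(C[...,2]<.12)),("bath",(X<-.08)&(X>-.2)&(Y>-.05)&(Y<.05)&(C[...,2]>.083)&(C[...,2]<.095)),("stop",(X<-.16)&(X>-.22)&(abs(Y)<.05)&(C[...,2]>.045)&(C[...,2]<.056))):
            if m.any():print(n,k,m.sum(),np.percentile(X[m],[2,50,98]).round(3),"y",np.percentile(Y[m],[2,98]).round(3),"z",np.percentile(C[m][:,2],[2,50,98]).round(3))
    cv2.imwrite(nm,np.hstack([cv2.resize(W["pixels"],(400,300)),cv2.resize(S["pixels"][150:270,160:320],(400,300))]))
E
python3 -c "from meas import *;meas('pics/c9.png')"
```

```text
20.5 [ 0.55295238 -0.06885609  0.20315532] [ 0.37330598  0.42101158 -0.55584113]
tcp slide -0.04209473031934736 0.0006673331151513836
S bar 102 [-0.073 -0.064 -0.057] y [-0.096 -0.061] z [0.117 0.129 0.135]
S plate 82 [-0.079 -0.075 -0.073] y [-0.044  0.042] z [0.106 0.113 0.119]
S bath 617 [-0.172 -0.134 -0.095] y [-0.042  0.035] z [0.085 0.089 0.092]
S stop 117 [-0.198 -0.191 -0.164] y [-0.048  0.045] z [0.046 0.051 0.055]
W bar 1522 [-0.073 -0.064 -0.058] y [-0.093 -0.06 ] z [0.123 0.132 0.134]
W plate 1457 [-0.08  -0.075 -0.074] y [-0.043  0.042] z [0.105 0.114 0.117]
W bath 902 [-0.138 -0.12  -0.097] y [-0.042  0.041] z [0.084 0.089 0.091]
```

View pics/c9.png

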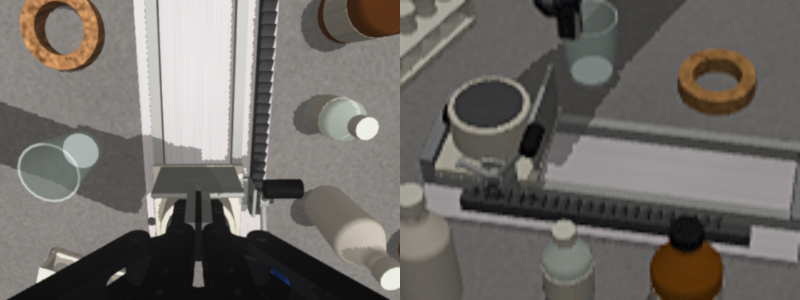

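play_rows([
  [-1,0.015,0.008,0,0],
  [-1,0.04,0.021,0,0],
  [-1,0.06,0.032,0,0],
  [-1,0.072,0.038,0,0],
  [-1,0.072,0.038,-0.02,0],
  [-1,0.072,0.038,-0.05,0],
  [-1,0.072,0.038,-0.072,0],
  [-1,0.072,0.038,-0.081,0],
  [-1,0.072,0.038,-0.081,0],
  [-1,0.072,0.038,-0.081,0],
])

```text
clock: 21.6
tcp_pos: [0.6237, -0.0318, 0.1207]
orientation: [-0.21, 1.56, 0.21]
contact_force: [-0.3, 0.6, -0.5]
grip_width: -0.0002
```

```bash
python3 -c "from meas import *;meas('pics/c10.png')"
```

```text
21.6 [ 0.62374356 -0.03182409  0.12074332] [-0.28569048  0.58814426 -0.51819768]
tcp slide -0.025224407468767418 -0.07742333262114885
S bar 165 [-0.072 -0.057 -0.013] y [-0.095 -0.064] z [0.118 0.13  0.147]
S plate 37 [-0.079 -0.075 -0.073] y [-0.044 -0.004] z [0.106 0.114 0.117]
S bath 617 [-0.171 -0.133 -0.096] y [-0.042  0.036] z [0.084 0.089 0.092]
S stop 122 [-0.198 -0.19  -0.167] y [-0.048  0.046] z [0.045 0.052 0.055]
W bar 3104 [-0.069 -0.018 -0.014] y [-0.092 -0.066] z [0.119 0.134 0.149]
W plate 1468 [-0.08  -0.075 -0.074] y [-0.027  0.043] z [0.105 0.113 0.117]
W bath 95 [-0.113 -0.108 -0.104] y [-0.014 -0.004] z [0.089 0.09  0.091]
```

View pics/c10.png

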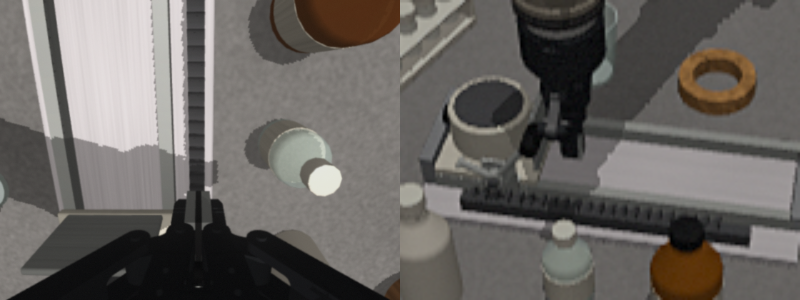

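Finger is beside the bar on its +x side (scene crop ~(565,135) vs bar (535,140)). Pushing it back to -x.

play_rows([
  [-1,0.0024,-0.0087,0,0],
  [-1,0.0045,-0.0164,0,0],
  [-1,0.0066,-0.0241,0,0],
  [-1,0.009,-0.0328,0,0],
  [-1,0.0114,-0.0415,0,0],
  [-1,0.0138,-0.05,0,0],
  [-1,0.0162,-0.0588,0,0],
  [-1,0.0186,-0.0675,0,0],
  [-1,0.021,-0.0762,0,0],
  [-1,0.0231,-0.0839,0,0],
])

```text
clock: 22.7
tcp_pos: [0.6468, -0.1164, 0.1203]
orientation: [-0.21, 1.561, 0.21]
contact_force: [-0.1, -1.3, -0.3]
grip_width: -0.0001
```

play_rows([
  [-1,0,0,0,0],
  [-1,-0.001,0.004,0.01,0],
  [-1,-0.003,0.01,0.04,0],
  [-1,-0.003,0.01,0.08,0],
  [-1,-0.02,0.06,0.1,0],
  [-1,-0.03,0.1,0.11,0],
  [-1,-0.04,0.14,0.11,0],
  [-1,-0.04,0.15,0.11,0],
  [-1,-0.04,0.15,0.11,0],
])

```text
clock: 23.6
tcp_pos: [0.6063, 0.0382, 0.2308]
orientation: [-0.214, 1.56, 0.216]
contact_force: [-1.1, 0.1, 0.2]
grip_width: 0.0001
```

```bash
python3 -c "
from meas import *;meas('pics/c11.png')
T=r.grab_frame('top');cv2.imwrite('pics/t11.png',T['pixels'])"
```

```text
23.6 [0.60633057 0.03819065 0.23080603] [-1.10954402  0.0510214   0.21504174]
tcp slide 0.046899833530002336 -0.0792589019465283
S bar 116 [-0.153 -0.143 -0.134] y [-0.097 -0.062] z [0.114 0.132 0.138]
S plate 90 [-0.079 -0.075 -0.073] y [-0.046  0.04 ] z [0.105 0.114 0.118]
S bath 591 [-0.172 -0.131 -0.095] y [-0.042  0.036] z [0.084 0.089 0.093]
S stop 89 [-0.198 -0.193 -0.166] y [-0.047  0.048] z [0.048 0.052 0.055]
W bar 1 [-0.132 -0.132 -0.132] y [-0.078 -0.078] z [0.11 0.11 0.11]
W plate 76 [-0.077 -0.076 -0.074] y [0.034 0.044] z [0.105 0.109 0.116]
W bath 190 [-0.147 -0.134 -0.123] y [0.015 0.039] z [0.088 0.09  0.091]
```

View pics/c11.png

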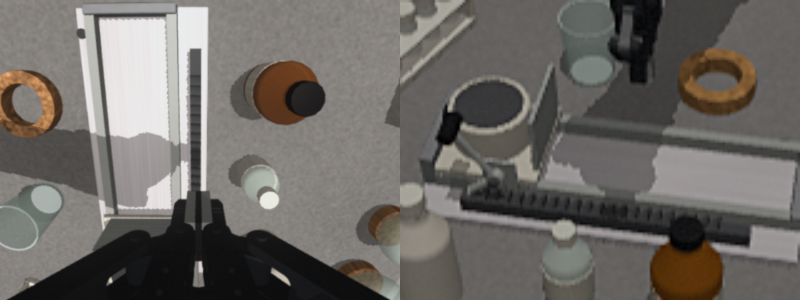

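Run:
```python
from h import *
S=r.grab_frame("scene");C=cloud(S);m=(C[...,2]>.07)&(C[...,2]<.095)&(np.hypot(C[...,0]-.408,C[...,1]-.363)<.05)
print(np.median(C[m],0),m.sum());cv2.imwrite("pics/s12.png",S["pixels"])
```

```text
[0.41340328 0.36559362 0.08296312] 193
```

View pics/s12.png

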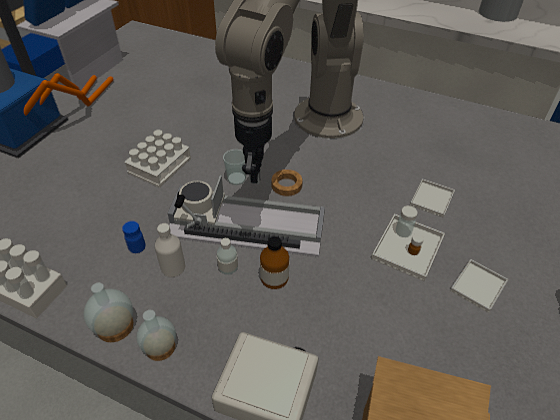

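The picture shows the jar upright in the big tray (405,222), the carriage home (195,200), the pawl bar down (180,201) and the bystanders in place.

```bash
python3 -c "
from bench import r
print(r.hand_in())"
```

```text
the job is handed in; nothing more can be done
None
```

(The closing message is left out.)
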